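# Clip the glass check plate into the slide reader

## Robot

A 6-joint arm with a two-finger parallel gripper is mounted at the origin on the work surface. World frame = base frame: x ahead of the robot, y to its left, z up, the work surface at z = 0. Lengths are in mm, angles in rad, forces in N, time in s.
With the tool pointing down it reaches from about 300 to 875 mm from the base axis. Payload 6.4 kg.
Tool frame: the origin (TCP) lies between the finger pads; the fingertips stand 8 mm ahead of it and the grasp point (between the pads) lies 11 mm behind it (arm.tip_reach is the distance from the TCP to the fingertips, in mm); z points along the fingers, y is the direction in which the jaws open and shut (so a half turn about z gives the same grasp; the last joint's range is limited). The gripper opens to 88 mm and grips with 3 to 60 N. Pads are 18 mm wide; open, the fingers measure 123 mm over their backs; the gripper's body (75 mm by 187 mm) begins 45 mm behind the grasp point.
Start: joints at [-1.306, 0.181, 1.607, -0, 1.354, -0.206], TCP at [260.837, -512.45, 246.714] pointing down, gripper open.
Joint ranges: [-2.99, 2.99], [-0.89, 2.07], [0.3, 2.58], [-1.14, 4.28], [0, 2.63], [-3.12, 3.12]. Speed limits (rad/s): [2.57, 2.57, 3.01, 3.14, 3.14, 3.14].

## Interface

Orientations are given as a rotation vector (axis times angle).
In Python, from plant import arm, grab_frame, spot_in gives the robot as it stands. The module is installed in compiled form; this text tells all that it offers.
- The arm moves only by the shell command python3 -m handwheel 'ROWS'. ROWS is JSON, a list of rows, each a list of 7 numbers: the turn, a rotation vector about the world's x, y, z in rad, then the shift along the world's x, y, z in mm, then the opening, from 0 (shut) to 1 (fully open). A call has exactly 5 rows; each row shifts and turns the pose as measured when the row begins; what a row does not reach is not made up. A row lasts 1/12 s, in which the tool goes at most 41.7 mm and 7.16 degrees, less where a joint would pass 70% of its speed; a pose out of reach is approached as far as the arm can. A call with a gripper value outside its range is refused whole. The fingers move at their own pace and stop on an object; the grip force is fixed at half the most. Time passes only in rows, so rows that do not move let the fingers close, or fill a call up. It gives the time, the measured TCP pose, the force and the opening at its end, in the units of the state.
- arm.observe(): the state, without advancing time (a new reading comes with each control period).
- grab_frame(name): name is "scene" or "top" or "wrist"; returns a dict with "color" (420x560x3 uint8, red, green, blue), "camera_matrix" (3x3 intrinsics, pixels), "rvec" (rotation vector, rad) and "tvec" (3), from world to camera coordinates, as OpenCV has them; the wrist camera has in their place "hand_eye" (4x4, takes a point from camera to tool coordinates, whose origin is the TCP and whose axes are the flange's). Camera axes: x right, y down, z forward; pixel columns grow to the right and rows downward; lengths in mm; the calibration is good to about 2 mm. A picture is of the moment at which its call begins: read the wrist's pose just before it. There is no depth.
- arm.job_done(): hands the job in, once; it reports no verdict.
Trained networks look in a picture, given as the dict that the camera call returned (one of the last four; its "shot" number tells which), for a name from the list of things; names that differ only in an ending like _2 or _b are one class to them, and where a whole thing is asked for, a point or a joint stands for the part that bears it (a point fixed in the world has none). Each returns a list of dicts, best first, with "score" (0 to 1); they miss things now and then, are a little off and sometimes report something else, mostly with a low value. They report only what shows in the picture. A call takes as long as a camera call. They do not tell look-alikes from the thing itself.
- spot_in(picture, name): "box" ([left, top, right, bottom] in pixels, round what is visible of it).
The state is a dict: "clock": time; "joints": joint angles; "dq": joint speeds; "joint_efforts": joint torques, N m; "tcp_pos": TCP position; "orientation": TCP orientation; "force": force on the tool from outside, world axes, zero at the start; "wrist_torque": the same for the moment, N m; "finger_gap": opening from 0.0 (shut) to 1.0 (fully open).
Only numpy, scipy, OpenCV 4.12 (cv2) and the standard library are available. Lean on these libraries where they do the work, as an engineer would, in place of code of your own. Each camera call takes 0.05 s, during which the arm holds its last target.

## Task

Take the glass check plate with the blue grip from the tray and slide it along the lane of the white reading stage, rim first, under the two sprung clips until both have ridden over its rim and snapped down behind it, then let go of it. Do this gently: the red end stop is only a light sprung buffer, so don't push it in by more than 2 mm, and leave the other things where they are.

Things in the scene. Friction and masses are not known exactly. Their poses are not given: they have to be found in the camera images.
- blue_plate: The glass check plate to load, 100 (x) x 60 (y) x 5 mm thick, 0.13 kg, on the tray at the start. At its front end stands an aluminium rim, x = +34 to +50 mm, front edge rounded, full width, 10 mm tall (5 mm proud of the glass); at its rear end a BLUE grip block. Origin: centre of the underside; x points from grip block to rim (the end that enters first), y across, z up.
- blue_plate_grip (a point): Middle of the blue grip block: 33 mm behind the plate's origin (x = -33 mm), 22 mm above its underside. The block is 34 mm long in x, 22 mm wide in y, and reaches from 5 to 33 mm above the plate's underside. Axes as the plate's.
- orange_plate: A second plate with an ORANGE grip block, same shape, beside the blue one on the tray; leave it there.
- tray: Fixed grey tray 150 x 230 mm, floor 4 mm thick, walls 10 mm high, holding the two plates side by side in either order. Origin: centre of the underside.
- stage: Fixed white reading stage, a slab from x = -130 to +170 mm, 150 mm wide; origin on the table. Its top, the lane floor, is 45 mm above the origin. The plate slides along +x (away from the robot) at y = 0, between guides 8 mm high: 64 mm apart from x = -10 to +74 mm, flaring to 78 mm apart at x = -44 mm; the lane before that is open. On it stands the clip bridge.
- home_mid (a point): Point on the lane floor where the plate's origin lies when fully home if the clip bridge is at its middle setting: x = 20 mm, y = 0 of the stage, axes as the stage's. The bridge (dark steel, with clips and red end stop) is clamped up to 12 mm nearer or farther along x; its setting is NOT reported and must be felt. Both clips have snapped once the plate is within 1 mm of the stop.
- clips_mid (a point): Point on the lane floor below the bends of the two steel leaf clips, bridge at its middle setting: x = 50 mm of the stage, axes as the stage's. Clips: 11 mm wide, at y = +18 and -18 mm, bends 1.5 mm over the floor, upturned lips from 25 mm before the bends, hinges 60 mm beyond them; top of bridge 24 mm over the floor. Pushing the plate under both takes 2 to 5 N.
- clip_left (a joint): Left clip: its value is how far the sprung steel clip on the left (stage +y) side is lifted, in rad: 0 at rest, 0.14 with its bend on the plate's rim, 0.058 when it has snapped down onto the glass behind the rim. The bend is 60 mm from the hinge.
- clip_right (a joint): Right clip: its value is how far the sprung steel clip on the right (stage -y) side is lifted, in rad: 0 at rest, 0.14 with its bend on the plate's rim, 0.058 when it has snapped down onto the glass behind the rim. The bend is 60 mm from the hinge.
- end_stop (a joint): How far the red end stop (a block 56 mm wide, 11 mm tall on the bridge) is pushed in along +x, in m: 0 at rest, where the plate is fully home. It is a sprung buffer: gives way at about 6 N and then 1 mm for each further 2.5 N; it must not be pushed in more than 2 mm (11 N).
- bottle: Loose white bottle with red cap, 64 mm across, 150 mm tall; bystander. Origin: centre of the underside.
- beaker: Loose glass beaker, 64 mm across, 80 mm tall; bystander. Origin: centre of the underside.
- jar: Loose amber jar with black cap, 60 mm across, 75 mm tall; bystander. Origin: centre of the underside.
- tip_box: Loose blue box 85 x 120 x 60 mm; bystander. Origin: centre of the underside.
- timer: Loose white timer 60 x 70 x 22 mm; bystander. Origin: centre of the underside.
- mortar: Loose white mortar bowl, 90 mm across, 45 mm tall; bystander. Origin: centre of the underside.
Not all that is in view belongs to the job. What is shaped like the blue_plate but pink or yellow is not meant.

How it is judged:
By the outcome, as a careful person would: the job done as asked, in the order asked, and still so for the second after the job is handed in, with the robot touching nothing.
It also fails if it takes over 51 s, if anything falls off the work surface, if the arm or the gripper's body presses on something with over 40 N, if the wrist force passes 120 N, or if a joint passes its speed limit or range.

## Working session

There is one attempt and no reset: what is moved stays moved. The work goes in short steps, Python scripts to look and compute and a shell command to move; the robot and the scene stay as the last step left them, time stands still between calls to the robot, and variables do not carry over. Pictures are saved under pics/ and viewed, and the job is handed in when it is done.

```bash
mkdir -p pics; ls; python3 - <<'E'
from plant import arm, grab_frame, spot_in
import cv2
s=arm.observe(); print(s)
for n in ["scene","top","wrist"]:
    f=grab_frame(n); cv2.imwrite(f"pics/a_{n}.png",cv2.cvtColor(f["color"],cv2.COLOR_RGB2BGR))
    print(n,{k:v for k,v in f.items() if k!="color"})
    for o in ["blue_plate","orange_plate","tray","stage","clip_left","end_stop"]:
        print(o,[(d["box"],round(d["score"],2)) for d in spot_in(f,o)][:3])
print(arm.observe()["clock"])
E
```

```text
pics
{'clock': 0.0, 'joints': array([-1.30626719e+00,  1.81538643e-01,  1.60799670e+00, -4.34335912e-06,
        1.35376587e+00, -2.06313274e-01]), 'dq': array([ 4.15809617e-05,  1.04267395e-03, -1.55623856e-04, -1.45366156e-03,
        7.17981534e-04, -3.03349154e-04]), 'joint_efforts': array([-1.21720404e-03, -4.33872807e+01, -3.41847897e+01,  7.01582199e-02,
        3.85714578e-02, -1.41816113e-04]), 'tcp_pos': array([ 260.71263752, -511.9248861 ,  245.81692378]), 'orientation': array([-3.05327457e+00, -7.32387730e-01,  8.47214087e-05]), 'force': array([ 0.39698453,  0.27454337, -0.17041923]), 'wrist_torque': array([ 0.04630785, -0.02858202, -0.0487139 ]), 'finger_gap': 0.997568583343034}
scene {'camera_matrix': array([[402.99600261,   0.        , 276.90314765],
       [  0.        , 402.99600261, 217.65714776],
       [  0.        ,   0.        ,   1.        ]]), 'rvec': array([ 1.29775071,  2.47115919, -0.70946494]), 'tvec': array([ 351.96678627, -340.40726267, 1728.44219334]), 'shot': 1}
blue_plate [([375.8, 220.1, 399.2, 240.6], 0.97), ([353.7, 253.6, 380.1, 281.2], 0.93), ([3
[... 946 characters left out ...]
.0, 190.8], 0.44)]
clip_left [([318.6, 167.7, 326.7, 179.1], 0.63)]
end_stop []
wrist {'camera_matrix': array([[331.65755259,   0.        , 278.49283433],
       [  0.        , 331.65755259, 209.14790045],
       [  0.        ,   0.        ,   1.        ]]), 'hand_eye': array([[ 7.98141659e-04, -9.52790698e-01, -3.03626824e-01,
         7.77507613e+01],
       [ 9.99999228e-01,  4.71179868e-04,  1.15011330e-03,
        -7.30122594e-01],
       [-9.52754403e-04, -3.03627508e-01,  9.52790338e-01,
        -1.37334956e+02],
       [ 0.00000000e+00,  0.00000000e+00,  0.00000000e+00,
         1.00000000e+00]]), 'shot': 3}
blue_plate []
orange_plate []
tray []
stage []
clip_left []
end_stop []
1.05
```

View images.

```bash
python3 - <<'E'
import cv2
t=cv2.imread("pics/a_top.png"); cv2.imwrite("pics/a_top2.png",cv2.resize(t[110:310,140:440],(800,533),interpolation=cv2.INTER_CUBIC))
t=cv2.imread("pics/a_scene.png"); cv2.imwrite("pics/a_scene2.png",cv2.resize(t[170:320,200:420],(792,540),interpolation=cv2.INTER_CUBIC))
E
```

```text
(no output)
```

View pics/a_top2.png

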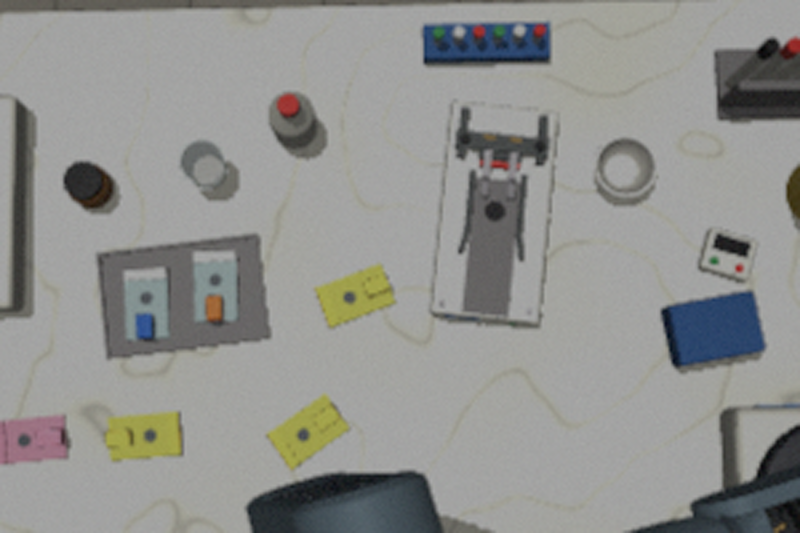

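View pics/a_scene2.png

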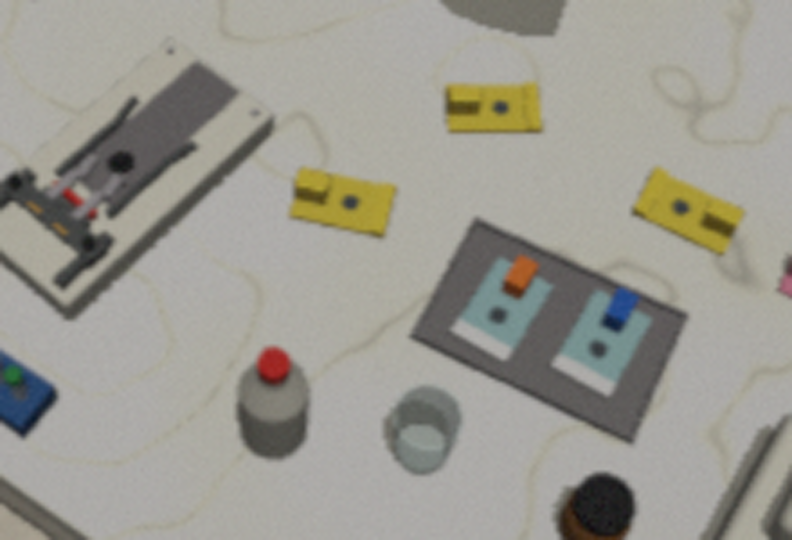

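View pics/a_top.png

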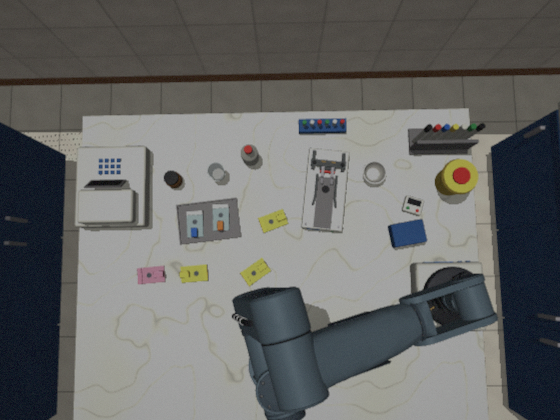

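```bash
cat > h.py <<'E'
import numpy as np, cv2
from plant import arm, grab_frame, spot_in
def back(f,uv,z,Twc=None):
    K=f["camera_matrix"]
    if "rvec" in f:
        R,_=cv2.Rodrigues(f["rvec"]); t=f["tvec"]; Rw=R.T; c=-R.T@t
    else:
        M=Twc@f["hand_eye"]; Rw=M[:3,:3]; c=M[:3,3]
    d=Rw@np.linalg.inv(K)@np.array([uv[0],uv[1],1.]); return c+d*(z-c[2])/d[2]
def tcp(s):
    T=np.eye(4); T[:3,:3]=cv2.Rodrigues(s["orientation"])[0]; T[:3,3]=s["tcp_pos"]; return T
def save(f,n): cv2.imwrite(n,cv2.cvtColor(f["color"],cv2.COLOR_RGB2BGR))
def proj(f,P,Twc=None):
    P=np.atleast_2d(np.array(P,float))
    if "rvec" in f: return cv2.projectPoints(P,f["rvec"],f["tvec"],f["camera_matrix"],None)[0][:,0]
    M=np.linalg.inv(Twc@f["hand_eye"]); q=(M[:3,:3]@P.T+M[:3,3:]).T@f["camera_matrix"].T; return q[:,:2]/q[:,2:]
E
python3 - <<'E'
import numpy as np
from h import *
f=dict(camera_matrix=np.array([[495.05388161,0,278.15672246],[0,495.05388161,204.93202079],[0,0,1]]),rvec=np.array([2.13628943,-2.17350133,0.11864422]),tvec=np.array([4.88442736e-01,5.83157093e+02,1.80536682e+03]))
def c(n,u,v,z): print(n,back(f,(140+u/2.6667,110+v/2.665),z).round(0))
for p in [(97,254),(259,235),(270,337),(108,356)]: c("tray",*p,10)
for p in [(124,270),(166,268),(169,339),(127,342)]: c("blue",*p,8)
c("bgrip",146,326,37)
c("ogrip",215,307,37)
for p in [(453,102),(555,110),(540,325),(433,318)]: c("stage",*p,45)
for n,p in dict(bottle=(288,104),beaker=(205,165),jar=(88,185)).items(): c(n,*p,0)
c("yellow",355,295,30)
c("mortar",625,170,45)
E
```

```text
tray [592. 375.  10.]
tray [615. 145.  10.]
tray [470. 131.  10.]
tray [447. 358.  10.]
blue [568. 337.   8.]
blue [570. 277.   8.]
blue [470. 273.   8.]
blue [466. 332.   8.]
bgrip [486. 300.  37.]
ogrip [511. 204.  37.]
stage [ 793. -132.   45.]
stage [ 779. -275.   45.]
stage [ 478. -244.   45.]
stage [490. -97.  45.]
bottle [806. 103.   0.]
beaker [719. 223.   0.]
jar [693. 391.   0.]
yellow [525.  10.  30.]
mortar [ 692. -369.   45.]
```

```bash
R='[[0,0,-0.022,11,40,-2,1],[0,0,-0.022,11,40,-2,1],[0,0,-0.022,11,40,-2,1],[0,0,-0.022,11,40,-2,1],[0,0,-0.022,11,40,-2,1]]'; python3 -m handwheel '[[0,0,-0.022,11,40,-2,1],[0,0,-0.022,11,40,-2,1],[0,0,-0.022,11,40,-2,1],[0,0,-0.022,11,40,-2,1],[0,0,-0.022,11,40,-2,1]]'; python3 -m handwheel '[[0,0,-0.022,11,40,-2,1],[0,0,-0.022,11,40,-2,1],[0,0,-0.022,11,40,-2,1],[0,0,-0.022,11,40,-2,1],[0,0,-0.022,11,40,-2,1]]'; python3 -m handwheel '[[0,0,-0.022,11,40,-2,1],[0,0,-0.022,11,40,-2,1],[0,0,-0.022,11,40,-2,1],[0,0,-0.022,11,40,-2,1],[0,0,-0.022,11,40,-2,1]]'
```

```text
clock: 1.47
tcp_pos: [313.3, -314.6, 235.2]
orientation: [3.093, 0.54, -0.002]
force: [1.2, 0.3, 0.5]
finger_gap: 1.0
clock: 1.88
tcp_pos: [366.4, -113.3, 225.9]
orientation: [3.117, 0.354, 0.003]
force: [1.3, -0.1, 0.2]
finger_gap: 0.998
clock: 2.3
tcp_pos: [419.9, 88.3, 218.4]
orientation: [3.129, 0.171, 0.015]
force: [1.1, -0.0, 0.5]
finger_gap: 0.999
```

```bash
python3 -m handwheel '[[0,0,-0.02,13,39,-3,1],[0,0,-0.02,13,39,-3,1],[0,0,-0.02,13,39,-3,1],[0,0,-0.015,13,39,-3,1],[0,0,0,10,38,-3,1]]'; python3 -m handwheel '[[0,0,0,4,14,0,1],[0,0,0,0,0,0,1],[0,0,0,0,0,0,1],[0,0,0,0,0,0,1],[0,0,0,0,0,0,1]]'
python3 - <<'E'
from h import *
s=arm.observe(); f=grab_frame("wrist"); save(f,"pics/b.png"); T=tcp(s); print(T.round(3))
np.savez("b.npz",T=T,**{k:v for k,v in f.items()})
E
```

```text
clock: 2.72
tcp_pos: [480.7, 287.3, 204.8]
orientation: [3.133, 0.05, 0.023]
force: [0.9, -0.6, -0.4]
finger_gap: 0.997
clock: 3.13
tcp_pos: [484.1, 307.9, 203.1]
orientation: [3.133, 0.062, 0.02]
force: [-0.2, 0.7, 0.0]
finger_gap: 1.001
[[ 9.99000e-01  3.90000e-02  1.30000e-02  4.84129e+02]
 [ 4.00000e-02 -9.99000e-01 -7.00000e-03  3.07864e+02]
 [ 1.30000e-02  8.00000e-03 -1.00000e+00  2.03098e+02]
 [ 0.00000e+00  0.00000e+00  0.00000e+00  1.00000e+00]]
```

View pics/b.png

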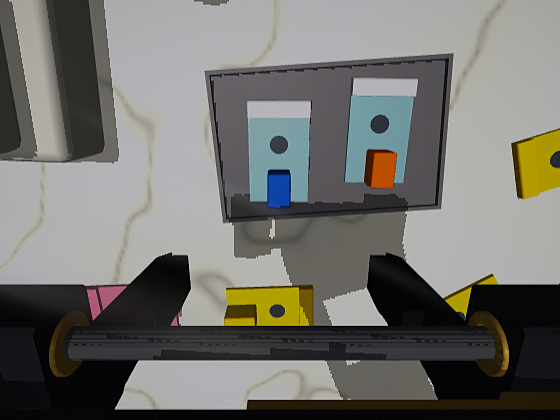

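```bash
python3 - <<'E'
from h import *
d=dict(np.load("b.npz")); T=d["T"]; im=d["color"]
c=cv2.cvtColor(im[85:225,230:340],cv2.COLOR_RGB2BGR); cv2.imwrite("pics/b2.png",cv2.resize(c,(440,560),interpolation=cv2.INTER_CUBIC))
hsv=cv2.cvtColor(im,cv2.COLOR_RGB2HSV)
m=cv2.inRange(hsv,(105,150,40),(130,255,255)); m[:, :240]=0; m[:,330:]=0; m[230:]=0
ys,xs=np.where(m>0); print(xs.min(),xs.max(),ys.min(),ys.max())
V=cv2.inRange(hsv,(100,150,140),(130,255,255));V[:, :240]=0; V[:,330:]=0; V[230:]=0
ys,xs=np.where(V>0); print("topface",xs.min(),xs.max(),ys.min(),ys.max())
for n,p,z in [("rimL",(248,101),14),("rimR",(310,101),14),("rimRrear",(310,118),14),("glassRearL",(249,203),9),("glassRearR",(308,200),9),("gtopF",(279,170),37),("gtopR",(279,198),37),("disc",(279,144.5),9)]: print(n,back(d,p,z,T).round(1))
E
```

```text
268 290 170 208
topface 268 289 175 207
rimL [565.3 338.2  14. ]
rimR [567.6 280.   14. ]
rimRrear [552.3 279.   14. ]
glassRearL [464.4 336.2   9. ]
glassRearR [470. 275.   9.]
gtopF [505.3 306.8  37. ]
gtopR [478.5 305.8  37. ]
disc [525.7 307.4   9. ]
```

View pics/b2.png

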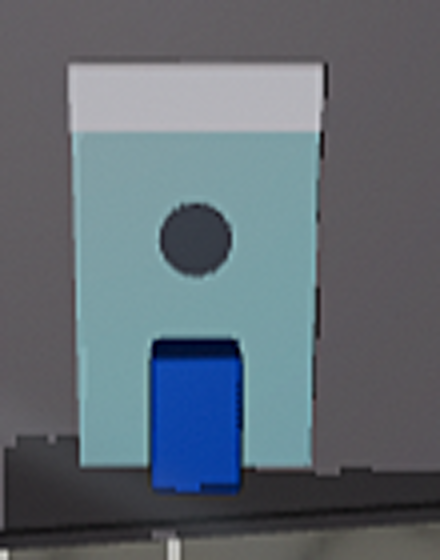

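```bash
python3 - <<'E'
from h import *
from scipy.optimize import least_squares
d=dict(np.load("b.npz")); T=d["T"]
M=np.array([[50,30,10],[50,-30,10],[34,30,10],[34,-30,10],[-50,30,5],[-50,-30,5],[-16,11,33],[-16,-11,33],[-50,11,33],[-50,-11,33]],float)
o=np.array([230,85]); px=np.array([[69,65],[323,65],[70,132],[320,132],[80,466],[312,466],[153,357],[241,357],[152,488],[241,488]])/4+o-0.4
def P(p):
    c,s=np.cos(p[2]),np.sin(p[2]); return np.c_[p[0]+c*M[:,0]-s*M[:,1],p[1]+s*M[:,0]+c*M[:,1],4+M[:,2]]
r=least_squares(lambda p:(proj(d,P(p),T)-px).ravel(),[517,306,.03]); print(r.x,r.fun.reshape(-1,2).round(1))
x,y,a=r.x; g=[x-33*np.cos(a),y-33*np.sin(a)];print("grip",g,"tcp delta",g[0]-T[0,3],g[1]-T[1,3])
E
```

```text
[5.17757003e+02 3.07558345e+02 4.06665140e-02] [[-0.3 -1.3]
 [ 0.2 -1.3]
 [-0.1 -0.3]
 [ 0.4 -0.4]
 [ 0.1 -0.1]
 [-0.2 -0.2]
 [-0.9 -0.1]
 [ 0.8 -0.2]
 [-0.3  2.2]
 [ 0.4  2.1]]
grip [np.float64(484.7842865224924), np.float64(306.21671955195376)] tcp delta 0.6555439506906282 -1.6477594217241744
```

```bash
python3 -m handwheel '[[0.007,0.013,0,0,-1,-28,1],[0,0,0,0,0,-35,1],[0,0,0,0,0,-35,1],[0,0,0,0,0,-35,1],[0,0,0,0,0,-20,1]]'; python3 -m handwheel '[[0,0,0,0,0,0,1],[0,0,0,0,0,0,1],[0,0,0,0,0,0,1],[0,0,0,0,0,0,1],[0,0,0,0,0,0,1]]'
```

```text
clock: 3.6
tcp_pos: [490.6, 302.3, 55.9]
orientation: [-3.135, -0.048, -0.031]
force: [-0.1, -0.1, 0.1]
finger_gap: 1.003
clock: 4.02
tcp_pos: [489.9, 297.7, 55.8]
orientation: [-3.137, -0.039, -0.025]
force: [0.3, 1.0, 0.3]
finger_gap: 1.004
```

```bash
cat >> h.py <<'E'
from scipy.spatial.transform import Rotation as Ro
def delta(x,y,z,yaw):
    s=arm.observe(); R=Ro.from_rotvec(s["orientation"]); D=Ro.from_euler("z",yaw)*Ro.from_euler("x",np.pi)
    print("t",round(s["clock"],2),"tcp",s["tcp_pos"].round(1),"d",(np.array([x,y,z])-s["tcp_pos"]).round(1),"turn",(D*R.inv()).as_rotvec().round(3),"F",s["force"].round(1),"gap",round(s["finger_gap"],3))
E
python3 -c "
from h import *
delta(484.8,306.2,22,.04)"
python3 -m handwheel '[[0,0,0.0,-5,8,-6,1],[0,0,0,0,0,0,1],[0,0,0,0,0,0,1],[0,0,0,0,0,0,1],[0,0,0,0,0,0,1]]';python3 -c "
from h import *
delta(484.8,306.2,22,.04)"
```

```text
t 4.02 tcp [489.9 297.7  55.8] d [ -5.1   8.5 -33.8] turn [-0.004  0.016  0.015] F [0.3 1.  0.3] gap 1.004
clock: 4.43
tcp_pos: [487.4, 308.4, 54.2]
orientation: [-3.134, -0.041, -0.038]
force: [0.2, 0.1, 0.2]
finger_gap: 1.001
t 4.43 tcp [487.4 308.4  54.2] d [ -2.6  -2.2 -32.2] turn [-0.008  0.024  0.014] F [0.2 0.1 0.2] gap 1.001
```

```bash
python3 -m handwheel '[[-0.004,0.012,0.008,-2,-1,-8,1],[-0.004,0.012,0.006,-1,0,-8,1],[0,0,0,0,0,-8,1],[0,0,0,0,0,-3,1],[0,0,0,0,0,0,1]]';python3 -c "
from h import *
delta(484.8,306.2,22,.04)"
```

```text
clock: 4.85
tcp_pos: [483.8, 307.2, 24.0]
orientation: [3.14, 0.066, -0.005]
force: [0.1, -0.2, -0.3]
finger_gap: 0.999
t 4.85 tcp [483.8 307.2  24. ] d [ 1. -1. -2.] turn [ 0.001 -0.003 -0.002] F [ 0.1 -0.2 -0.3] gap 0.999
```

```bash
python3 -m handwheel '[[0,0,0,0.5,-1,-2,1],[0,0,0,0,0,-1,0.5],[0,0,0,0,0,0,0.1],[0,0,0,0,0,0,0],[0,0,0,0,0,0,0]]';python3 -c "
from h import *
delta(484.8,306.2,22,.04)"
python3 -m handwheel '[[0,0,0,0,0,0,0],[0,0,0,0,0,0,0],[0,0,0,0,0,0,0],[0,0,0,0,0,0,0],[0,0,0,0,0,0,0]]';python3 -c "
from h import *
delta(484.8,306.2,22,.04)"
```

```text
clock: 5.27
tcp_pos: [483.8, 305.6, 19.5]
orientation: [3.139, 0.065, -0.008]
force: [1.1, 0.1, -0.7]
finger_gap: 0.719
t 5.27 tcp [483.8 305.6  19.5] d [1.  0.6 2.5] turn [ 0.002 -0.005 -0.001] F [ 1.1  0.1 -0.7] gap 0.719
clock: 5.68
tcp_pos: [484.5, 306.0, 20.7]
orientation: [3.14, 0.065, -0.005]
force: [-0.7, 0.8, 0.2]
finger_gap: 0.345
t 5.68 tcp [484.5 306.   20.7] d [0.3 0.2 1.3] turn [ 0.001 -0.003 -0.001] F [-0.7  0.8  0.2] gap 0.345
```

```bash
python3 -m handwheel '[[0,0,0,0,0,0,0],[0,0,0,0,0,0,0],[0,0,0,0,0,0,0],[0,0,0,0,0,0,0],[0,0,0,0,0,0,0]]'; python3 -m handwheel '[[0,0,0,0,0,8,0],[0,0,0,0,0,15,0],[0,0,0,0,0,20,0],[0,0,0,0,0,20,0],[0,0,0,0,0,25,0]]';python3 -c "
from h import *
delta(484.8,306.2,22,.04)"
```

```text
clock: 6.1
tcp_pos: [484.6, 306.0, 20.8]
orientation: [3.14, 0.065, -0.005]
force: [-0.3, -0.1, -0.0]
finger_gap: 0.247
clock: 6.52
tcp_pos: [478.5, 303.6, 106.1]
orientation: [3.134, 0.065, -0.028]
force: [-0.4, 0.5, -0.4]
finger_gap: 0.251
t 6.52 tcp [478.5 303.6 106.1] d [  6.3   2.6 -84.1] turn [ 0.007 -0.017 -0.001] F [-0.4  0.5 -0.4] gap 0.251
```

```bash
python3 -m handwheel '[[0,0,-0.012,0,-35,15,0],[0,0,-0.012,0,-40,8,0],[0,0,-0.012,0,-40,8,0],[0,0,-0.012,0,-40,8,0],[0,0,-0.012,0,-40,8,0]]';python3 -m handwheel '[[0,0,-0.012,0,-40,8,0],[0,0,-0.012,0,-40,8,0],[0,0,-0.012,0,-40,8,0],[0,0,-0.012,0,-40,8,0],[0,0,-0.012,0,-40,8,0]]';python3 -c "
from h import *
delta(480,-169,200,-.11)"
```

```text
clock: 6.93
tcp_pos: [479.4, 110.7, 162.9]
orientation: [3.14, -0.012, -0.01]
force: [1.6, -0.3, -0.5]
finger_gap: 0.246
clock: 7.35
tcp_pos: [476.6, -93.2, 207.3]
orientation: [3.137, -0.108, -0.004]
force: [0.6, -0.7, -0.4]
finger_gap: 0.249
t 7.35 tcp [476.6 -93.2 207.3] d [  3.4 -75.8  -7.3] turn [ 0.002 -0.003 -0.041] F [ 0.6 -0.7 -0.4] gap 0.249
```

```bash
python3 -m handwheel '[[0,0,-0.015,1,-36,-3,0],[0,0,-0.015,1,-28,-3,0],[0,0,-0.01,1,-8,0,0],[0,0,0,0,0,0,0],[0,0,0,0,0,0,0]]';python3 -m handwheel '[[0,0,0,0,0,0,0],[0,0,0,0,0,0,0],[0,0,0,0,0,0,0],[0,0,0,0,0,0,0],[0,0,0,0,0,0,0]]';python3 - <<'E'
from h import *
delta(480,-169,200,-.11)
s=arm.observe(); f=grab_frame("wrist"); save(f,"pics/c.png"); T=tcp(s); np.savez("c.npz",T=T,**f)
f2=grab_frame("top"); save(f2,"pics/c_top.png");
cv2.imwrite("pics/c_big.png",cv2.resize(cv2.imread("pics/c.png"),(800,600),interpolation=cv2.INTER_CUBIC))
E
```

```text
clock: 7.77
tcp_pos: [479.0, -176.8, 206.5]
orientation: [3.128, -0.19, 0.006]
force: [-1.0, -0.1, -1.6]
finger_gap: 0.249
clock: 8.18
tcp_pos: [479.0, -170.3, 206.3]
orientation: [3.132, -0.178, 0.003]
force: [-0.6, -0.0, -0.3]
finger_gap: 0.246
t 8.18 tcp [ 479.  -170.3  206.3] d [ 1.   1.3 -6.3] turn [0.005 0.002 0.003] F [-0.6 -0.  -0.3] gap 0.246
```

View pics/c_big.png

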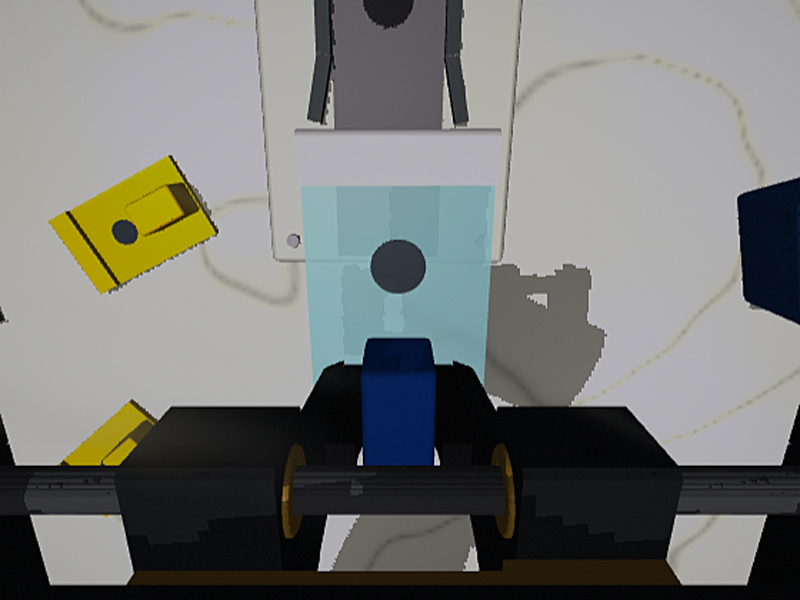

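```bash
python3 - <<'E'
import cv2
t=cv2.imread("pics/c.png"); cv2.imwrite("pics/c2.png",cv2.resize(t[0:190,175:375],(800,760),interpolation=cv2.INTER_CUBIC)[:600])
t=cv2.imread("pics/c_top.png"); cv2.imwrite("pics/c3.png",cv2.resize(t[130:250,270:380],(550,600),interpolation=cv2.INTER_CUBIC))
E
```

```text
(no output)
```

View pics/c2.png

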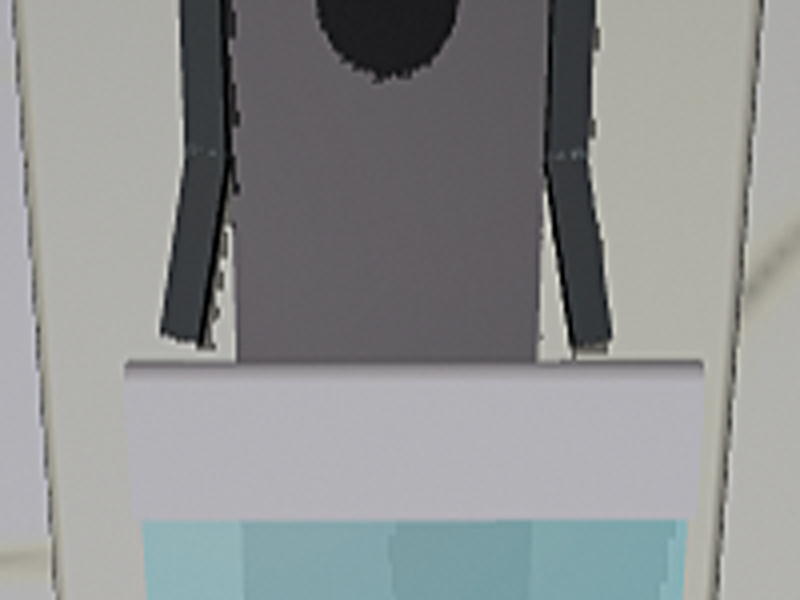

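View pics/c3.png

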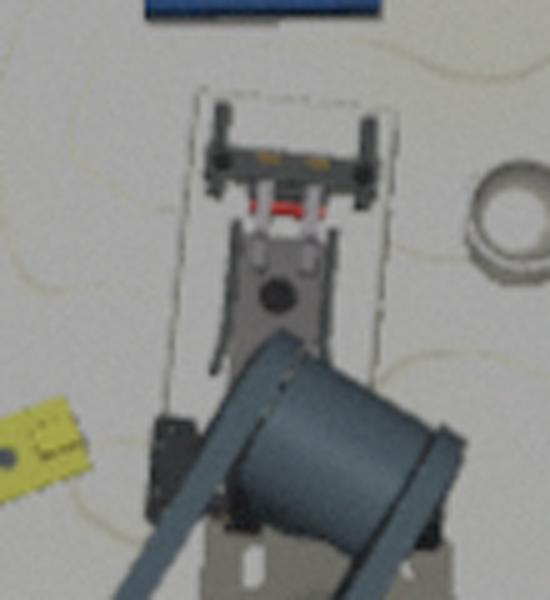

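```bash
python3 - <<'E'
from h import *
from scipy.optimize import least_squares
d=dict(np.load("c.npz")); T=d["T"]
q=lambda u,v:(175+u/4-.4,v/4-.4)
L=back(d,q(222,155),53,T);Rr=back(d,q(549,157),53,T);l=back(d,q(199,342),53,T);r=back(d,q(573,345),53,T)
print(L,Rr,l,r,np.linalg.norm(L-Rr),np.linalg.norm(l-r))
# stage-edge
for a,b in [((17,0),(53,540)),((760,0),(718,540))]:
    A=back(d,q(*a),45,T);B=back(d,q(*b),45,T);print(A,B,np.arctan2((A-B)[1],(A-B)[0]))
B=back(d,(290/1.4286,261/1.4286),45,T);C=back(d,(485/1.4286,261/1.4286),45,T);print("near edge",B,C)
# fit stage pose
M=np.array([[-10,32],[-10,-32],[-44,39],[-44,-39]],float);px=np.array([q(222,155),q(549,157),q(199,342),q(573,345)])
edge=np.array([q(17,0),q(53,540),q(760,0),q(718,540)])
def res(p):
    c,s=np.cos(p[2]),np.sin(p[2]);W=np.c_[p[0]+c*M[:,0]-s*M[:,1],p[1]+s*M[:,0]+c*M[:,1],M[:,0]*0+53]
    e=[]
    for k in range(4):
        w=back(d,edge[k],45,T)-[p[0],p[1],0]; y=-s*w[0]+c*w[1]; e.append(y-(75 if k<2 else -75))
    return np.r_[(proj(d,W,T)-px).ravel(),e]
f=least_squares(res,[613,-184,-.11]);print("stage",f.x,f.fun.round(1))
# plate fit, underside z= tcp-16.8 ; planar pose
PM=np.array([[50,30,10],[50,-30,10],[34,30,10],[34,-30,10],[50,0,10]],float);pp=np.array([q(126,363),q(702,363),q(133,520),q(692,520),q(415,363)])
def rp(p):
    c,s=np.cos(p[2]),np.sin(p[2]);W=np.c_[p[0]+c*PM[:,0]-s*PM[:,1],p[1]+s*PM[:,0]+c*PM[:,1],p[3]+PM[:,2]]
    return (proj(d,W,T)-pp).ravel()
g=least_squares(rp,[512,-174,-.11,189]);print("plate",g.x,g.fun.round(1),"tcp",T[:3,3], "expected uz",T[2,3]-16.8)
c,s=np.cos(f.x[2]),np.sin(f.x[2])
w=g.x[:2]-f.x[:2];print("plate in stage",c*w[0]+s*w[1],-s*w[0]+c*w[1],g.x[2]-f.x[2])
w=T[:2,3]-f.x[:2];print("tcp in stage",c*w[0]+s*w[1],-s*w[0]+c*w[1], "tool yaw",np.arctan2(T[1,0],T[0,0]))
E
```

```text
[ 609.43253622 -147.50176331   53.        ] [ 601.8733721  -211.73133627   53.        ] [ 575.68669673 -137.40481676   53.        ] [ 566.49414991 -213.77254679   53.        ] 64.67286143328498 76.91900355240091
[ 642.59174184 -110.89495238   45.        ] [539.41171364 -97.75621283  45.        ] -0.1266563696567177
[ 626.36262771 -256.31975916   45.        ] [ 522.87504954 -243.48341601   45.        ] -0.12340721570604823
near edge [ 495.16273623 -103.18537289   45.        ] [ 480.8830392  -228.16064169   45.        ]
stage [ 6.15191159e+02 -1.80944835e+02 -1.21240634e-01] [ 0.6  0.3 -0.2  0.7 -0.7 -0.6  0.7 -0.5 -2.2 -1.6  1.5  1.8]
plate [ 5.11605779e+02 -1.73950654e+02 -1.13517096e-01  1.87419013e+02] [-0.2 -0.2  0.   0.   0.4  0.1  0.1  0.2 -0.3 -0.1] tcp [ 478.955291   -170.25468613  206.3442272 ] expected uz 189.54422719675443
plate in stage -103.67089913378706 -5.585173253634957 0.007723538201607705
tcp in stage -136.5287161991093 -5.865211011045663 tool yaw -0.11332392040523695
```

```bash
python3 -m handwheel '[[0.003,0.002,-0.006,1,4,-12,0],[0,0,-0.003,0,2,-28,0],[0,0,0,0,0,-30,0],[0,0,0,0,0,-22,0],[0,0,0,0,0,-10,0]]'; python3 -c "
from h import *
delta(480.2,-164.5,63,-.122)"
```

```text
clock: 8.7
tcp_pos: [482.5, -163.9, 102.4]
orientation: [3.129, -0.194, 0.014]
force: [-0.8, -0.3, -1.2]
finger_gap: 0.244
t 8.7 tcp [ 482.5 -163.9  102.4] d [ -2.3  -0.6 -39.4] turn [0.007 0.008 0.002] F [-0.8 -0.3 -1.2] gap 0.244
```

```bash
python3 -m handwheel '[[0.003,0.003,0.001,-1,0,-9,0],[0.003,0.003,0.001,-1,0,-10,0],[0,0,0,0,0,-9,0],[0,0,0,0,0,-4,0],[0,0,0,0,0,0,0]]'; python3 -c "
from h import *
delta(480.2,-164.5,63,-.122)"
```

```text
clock: 9.12
tcp_pos: [477.8, -161.6, 62.9]
orientation: [-3.132, 0.192, 0.007]
force: [-0.5, 0.8, -1.1]
finger_gap: 0.247
t 9.12 tcp [ 477.8 -161.6   62.9] d [ 2.4 -2.9  0.1] turn [-0.004 -0.004  0.   ] F [-0.5  0.8 -1.1] gap 0.247
```

```bash
python3 -m handwheel '[[-0.002,-0.002,0,2,-2,0,0],[0,0,0,0,0,0,0],[0,0,0,0,0,0,0],[0,0,0,0,0,0,0],[0,0,0,0,0,0,0]]'; python3 - <<'E'
from h import *
delta(480.2,-164.5,63,-.122)
s=arm.observe(); f=grab_frame("wrist"); save(f,"pics/d.png"); T=tcp(s); np.savez("d.npz",T=T,**f)
cv2.imwrite("pics/d2.png",cv2.resize(cv2.imread("pics/d.png"),(800,600),interpolation=cv2.INTER_CUBIC))
E
```

```text
clock: 9.53
tcp_pos: [482.1, -165.1, 65.3]
orientation: [3.135, -0.192, 0.003]
force: [0.5, 0.2, -1.2]
finger_gap: 0.249
t 9.53 tcp [ 482.1 -165.1   65.3] d [-1.9  0.6 -2.3] turn [0.001 0.002 0.001] F [ 0.5  0.2 -1.2] gap 0.249
```

View pics/d2.png

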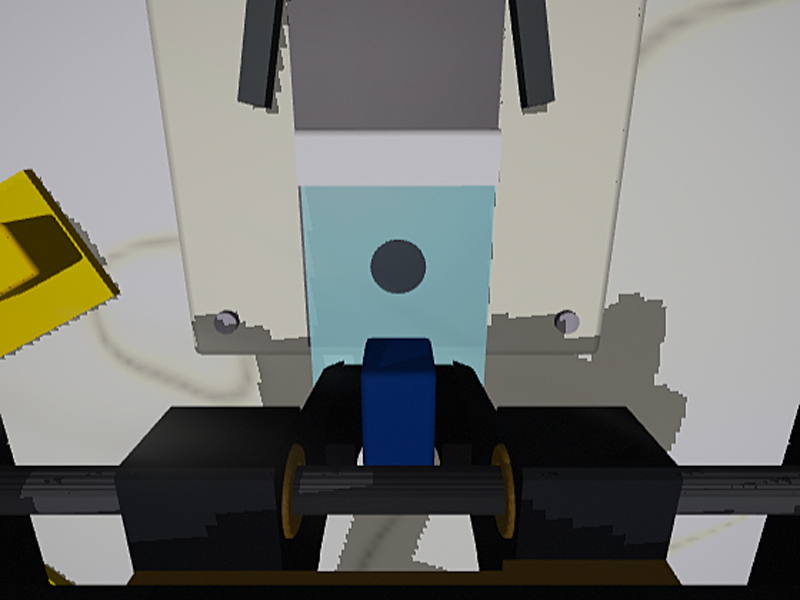

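```bash
python3 -m handwheel '[[0,0.001,0,-1,0,-1.5,0],[0,0,0,0,0,-1,0],[0,0,0,0,0,-1,0],[0,0,0,0,0,-0.5,0],[0,0,0,0,0,0,0]]'; python3 -m handwheel '[[0,0,0,0,0,0,0],[0,0,0,0,0,0,0],[0,0,0,0,0,0,0],[0,0,0,0,0,0,0],[0,0,0,0,0,0,0]]';python3 -c "
from h import *
delta(480.2,-164.5,62,-.122)"
```

```text
clock: 10.0
tcp_pos: [481.4, -165.4, 61.7]
orientation: [3.134, -0.192, 0.004]
force: [-0.6, -0.1, -0.4]
finger_gap: 0.249
clock: 10.42
tcp_pos: [481.4, -165.4, 61.7]
orientation: [3.134, -0.192, 0.004]
force: [-0.4, 0.8, -0.4]
finger_gap: 0.248
t 10.42 tcp [ 481.4 -165.4   61.7] d [-1.2  0.9  0.3] turn [0.001 0.002 0.001] F [-0.4  0.8 -0.4] gap 0.248
```

```bash
python3 -m handwheel '[[0,0.001,0,6,-0.5,0,0],[0,0,0,8,-0.9,0,0],[0,0,0,8,-1,0,0],[0,0,0,6,-0.7,0,0],[0,0,0,0,0,0,0]]'; cat >> h.py <<'E'
def st(x=0,z=62):
    s=arm.observe(); u=np.array([np.cos(-.122),np.sin(-.122)]); n=np.array([-u[1],u[0]])
    w=s["tcp_pos"][:2]-[615.2,-180.9]; F=s["force"][:2]; a,b=u@w,n@w
    D=Ro.from_euler("z",-.122)*Ro.from_euler("x",np.pi)
    d=(x-a)*u-b*n
    print("t",round(s["clock"],2),"origin_x %.2f y %.2f z %.2f"%(a+33,b,s["tcp_pos"][2]),"Fu %.1f Fn %.1f Fz %.1f"%(u@F,n@F,s["force"][2]),"turn",(D*Ro.from_rotvec(s["orientation"]).inv()).as_rotvec().round(3),"lat",(-b*n).round(1),"tau",s["wrist_torque"].round(2))
E
python3 -c "
from h import *
st()"
```

```text
clock: 10.83
tcp_pos: [512.3, -169.0, 62.1]
orientation: [3.134, -0.193, 0.003]
force: [-0.9, 0.1, -1.9]
finger_gap: 0.25
t 10.83 origin_x -70.54 y -0.73 z 62.07 Fu -0.9 Fn -0.1 Fz -1.9 turn [0.002 0.002 0.001] lat [0.1 0.7] tau [ 0.08  0.02 -0.01]
```

```bash
python3 -m handwheel '[[0,0,0,6,-0.3,0,0],[0,0,0,6,-0.5,-0.2,0],[0,0,0,6,-0.7,0,0],[0,0,0,4,-0.5,0,0],[0,0,0,0,0,0,0]]'; python3 -c "
from h import *
st()"
```

```text
clock: 11.25
tcp_pos: [537.1, -171.2, 61.8]
orientation: [3.134, -0.192, 0.003]
force: [-0.1, -0.5, 0.2]
finger_gap: 0.249
t 11.25 origin_x -45.70 y 0.15 z 61.81 Fu -0.0 Fn -0.5 Fz 0.2 turn [0.002 0.002 0.   ] lat [-0.  -0.2] tau [-0.    0.    0.02]
```

```bash
python3 -m handwheel '[[0,0,0,5,-0.7,0,0],[0,0,0,6,-0.7,0,0],[0,0,0,6,-0.7,0,0],[0,0,0,5,-0.6,0,0],[0,0,0,0,0,0,0]]'; python3 - <<'E'
from h import *
st()
s=arm.observe(); f=grab_frame("wrist"); save(f,"pics/e.png"); T=tcp(s); np.savez("e.npz",T=T,**f)
cv2.imwrite("pics/e2.png",cv2.resize(cv2.imread("pics/e.png")[:210,100:460],(800,467),interpolation=cv2.INTER_CUBIC))
E
```

```text
clock: 11.67
tcp_pos: [561.1, -174.1, 61.8]
orientation: [3.134, -0.192, 0.002]
force: [-0.5, 0.1, -1.3]
finger_gap: 0.245
t 11.67 origin_x -21.54 y 0.19 z 61.82 Fu -0.5 Fn -0.0 Fz -1.3 turn [0.002 0.001 0.   ] lat [-0.  -0.2] tau [ 0.02  0.07 -0.04]
```

View pics/e2.png

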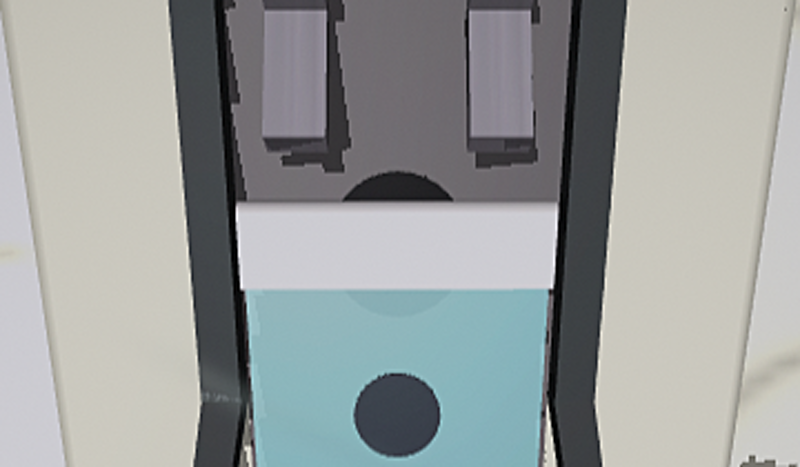

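```bash
python3 - <<'E'
from h import *
d=dict(np.load("e.npz")); T=d["T"]
q=lambda u,v:(100+u*.45-.3,v*.45-.3)
u=np.array([np.cos(-.122),np.sin(-.122)]);n=np.array([-u[1],u[0]])
for nm,p,z in [("rim",(397,203),54),("bendL",(295,10),47),("bendL6",(295,10),48),("bendR",(500,10),47),("tipL",(295,137),57),("tipL60",(295,137),60),("tipR",(500,137),57)]:
    w=back(d,q(*p),z,T)[:2]-[615.2,-180.9];print(nm,u@w,n@w)
E
```

```text
rim 27.96787832579775 0.08217643705233871
bendL 61.177528463405345 18.568272279233067
bendL6 60.9254889945776 18.448382137694146
bendR 61.21462996937483 -18.59228306576811
tipL 38.88884533972609 18.187413434370363
tipL60 38.5495374231476 17.810494742373347
tipR 38.915060020056174 -18.192321436612954
```

```bash
python3 -m handwheel '[[0,0,0,3,-0.4,0,0],[0,0,0,3,-0.4,0,0],[0,0,0,3,-0.4,0,0],[0,0,0,3,-0.4,0,0],[0,0,0,2,-0.3,0,0]]'; python3 -c "
from h import *
st()"; python3 -m handwheel '[[0,0,0,2,-0.3,0,0],[0,0,0,2,-0.3,0,0],[0,0,0,2,-0.3,0,0],[0,0,0,2,-0.3,0,0],[0,0,0,2,-0.3,0,0]]'; python3 -c "
from h import *
st()"
```

```text
clock: 12.13
tcp_pos: [575.1, -175.8, 61.7]
orientation: [3.135, -0.192, -0.0]
force: [-1.8, -0.1, 1.4]
finger_gap: 0.245
t 12.13 origin_x -7.44 y 0.17 z 61.74 Fu -1.8 Fn -0.3 Fz 1.4 turn [ 0.001 -0.     0.   ] lat [-0.  -0.2] tau [ 0.08  0.28 -0.01]
clock: 12.55
tcp_pos: [582.3, -176.7, 61.8]
orientation: [-3.135, 0.191, 0.015]
force: [-6.4, 1.2, 5.0]
finger_gap: 0.25
t 12.55 origin_x -0.13 y 0.12 z 61.77 Fu -6.5 Fn 0.4 Fz 5.0 turn [-0.001 -0.01  -0.   ] lat [-0.  -0.1] tau [ 0.11  0.74 -0.  ]
```

```bash
python3 -m handwheel '[[0,-0.004,0,2,-0.25,0.2,0],[0,-0.004,0,2,-0.25,0.1,0],[0,-0.002,0,2,-0.25,0,0],[0,0,0,2,-0.25,0,0],[0,0,0,2,-0.25,0,0]]'; python3 -c "
from h import *
st()"
```

```text
clock: 12.97
tcp_pos: [588.0, -177.3, 61.8]
orientation: [-3.133, 0.189, 0.018]
force: [-7.9, 1.1, 5.8]
finger_gap: 0.251
t 12.97 origin_x 5.59 y 0.22 z 61.78 Fu -7.9 Fn 0.1 Fz 5.8 turn [-0.003 -0.011 -0.001] lat [-0.  -0.2] tau [-0.03  0.92 -0.05]
```

```bash
python3 -m handwheel '[[0,-0.006,0,2.5,-0.3,0.3,0],[0,-0.006,0,2.5,-0.3,0.3,0],[0,-0.006,0,2.5,-0.3,0.2,0],[0,-0.006,0,2.5,-0.3,0.2,0],[0,-0.006,0,2.5,-0.3,0.2,0]]'; python3 - <<'E'
from h import *
st()
f=grab_frame("wrist"); save(f,"pics/f.png")
cv2.imwrite("pics/f2.png",cv2.resize(cv2.imread("pics/f.png")[:290,100:460],(745,600),interpolation=cv2.INTER_CUBIC))
E
```

```text
clock: 13.38
tcp_pos: [593.9, -177.7, 61.9]
orientation: [-3.129, 0.187, -0.002]
force: [-5.6, 0.4, 4.3]
finger_gap: 0.249
t 13.38 origin_x 11.43 y 0.56 z 61.85 Fu -5.6 Fn -0.3 Fz 4.3 turn [-0.007  0.002 -0.002] lat [-0.1 -0.6] tau [-0.12  1.   -0.07]
```

View pics/f2.png

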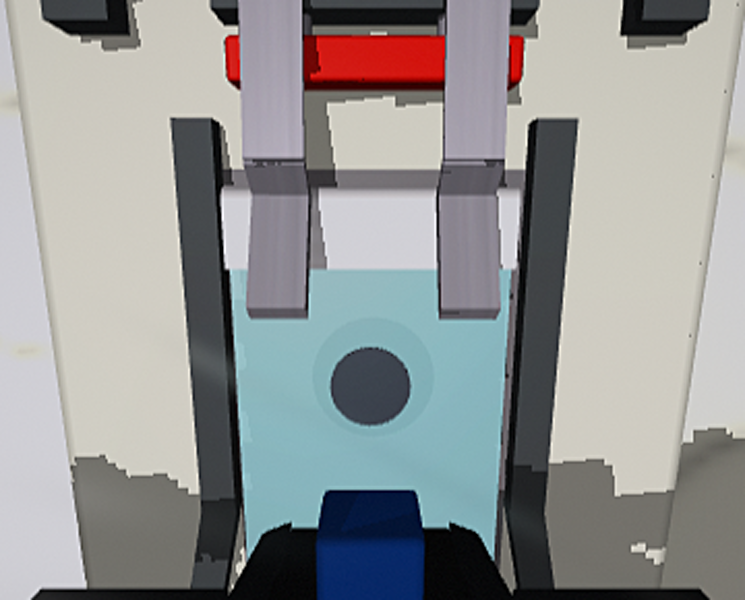

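```bash
python3 -m handwheel '[[-0.003,-0.001,0,2.2,-0.5,0.1,0],[-0.003,-0.001,0,2.2,-0.5,0.1,0],[0,-0.001,0,2.2,-0.4,0.1,0],[0,-0.001,0,2.2,-0.3,0.1,0],[0,-0.001,0,2,-0.3,0.1,0]]'; python3 -c "
from h import *
st()"
```

```text
clock: 13.85
tcp_pos: [603.5, -179.4, 61.8]
orientation: [-3.134, 0.187, -0.004]
force: [-4.4, 1.2, 2.5]
finger_gap: 0.247
t 13.85 origin_x 21.16 y 0.09 z 61.76 Fu -4.5 Fn 0.6 Fz 2.5 turn [-0.002  0.002 -0.003] lat [-0.  -0.1] tau [-0.03  0.86 -0.05]
```

```bash
python3 -m handwheel '[[0,0,-0.001,1,-0.15,0.1,0],[0,0,-0.001,1,-0.15,0.1,0],[0,0,0,1,-0.15,0,0],[0,0,0,1,-0.15,0,0],[0,0,0,0,0,0,0]]'; python3 - <<'E'
from h import *
st()
s=arm.observe();f=grab_frame("wrist"); save(f,"pics/g.png");np.savez("g.npz",T=tcp(s),**f)
cv2.imwrite("pics/g2.png",cv2.resize(cv2.imread("pics/g.png")[:190,160:400],(758,600),interpolation=cv2.INTER_CUBIC))
E
```

```text
clock: 14.27
tcp_pos: [609.0, -180.2, 61.8]
orientation: [-3.134, 0.191, -0.006]
force: [-0.2, 0.3, 0.1]
finger_gap: 0.25
t 14.27 origin_x 26.76 y -0.07 z 61.82 Fu -0.2 Fn 0.2 Fz 0.1 turn [-0.001  0.004 -0.   ] lat [0.  0.1] tau [-0.03  0.25 -0.02]
```

View pics/g2.png

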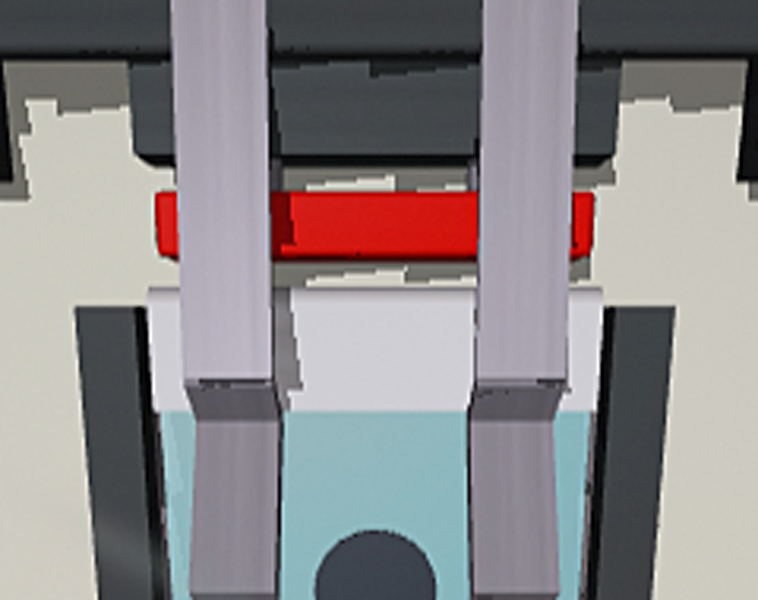

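```bash
python3 -m handwheel '[[0,0.001,0,0.8,-0.1,0,0],[0,0.001,0,0.8,-0.1,0,0],[0,0,0,0.6,-0.1,0,0],[0,0,0,0,0,0,0],[0,0,0,0,0,0,0]]'; python3 - <<'E'
from h import *
st()
s=arm.observe();f=grab_frame("wrist"); save(f,"pics/h.png");np.savez("hh.npz",T=tcp(s),**f)
cv2.imwrite("pics/h2.png",cv2.resize(cv2.imread("pics/h.png")[:190,160:400],(758,600),interpolation=cv2.INTER_CUBIC))
E
```

```text
clock: 14.73
tcp_pos: [611.6, -180.6, 61.8]
orientation: [-3.134, 0.191, -0.003]
force: [-1.4, -0.1, 2.2]
finger_gap: 0.249
t 14.73 origin_x 29.39 y -0.12 z 61.79 Fu -1.4 Fn -0.3 Fz 2.2 turn [-0.001  0.002 -0.   ] lat [0.  0.1] tau [-0.02  0.59 -0.08]
```

View pics/h2.png

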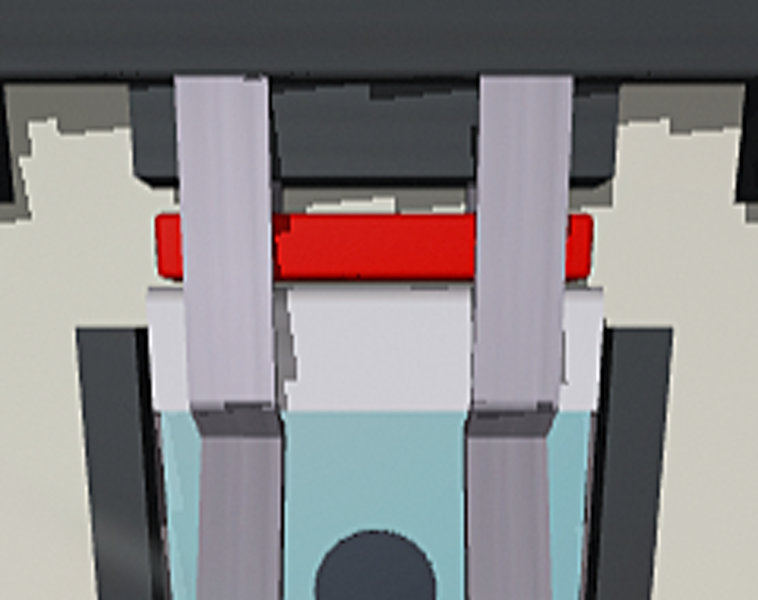

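```bash
python3 -m handwheel '[[0,0,0,0.5,-0.05,0,0],[0,0,0,0.5,-0.05,0,0],[0,0,0,0.3,-0.03,0,0],[0,0,0,0,0,0,0],[0,0,0,0,0,0,0]]'; python3 - <<'E'
from h import *
st()
s=arm.observe();f=grab_frame("wrist"); save(f,"pics/i.png");np.savez("i.npz",T=tcp(s),**f)
cv2.imwrite("pics/i2.png",cv2.resize(cv2.imread("pics/i.png")[:190,160:400],(758,600),interpolation=cv2.INTER_CUBIC))
E
```

```text
clock: 15.2
tcp_pos: [612.3, -180.6, 61.8]
orientation: [-3.134, 0.191, -0.001]
force: [-2.5, -0.3, 2.2]
finger_gap: 0.247
t 15.2 origin_x 30.09 y -0.11 z 61.79 Fu -2.4 Fn -0.6 Fz 2.2 turn [-0.001  0.001 -0.   ] lat [0.  0.1] tau [-0.    0.62 -0.04]
```

View pics/i2.png

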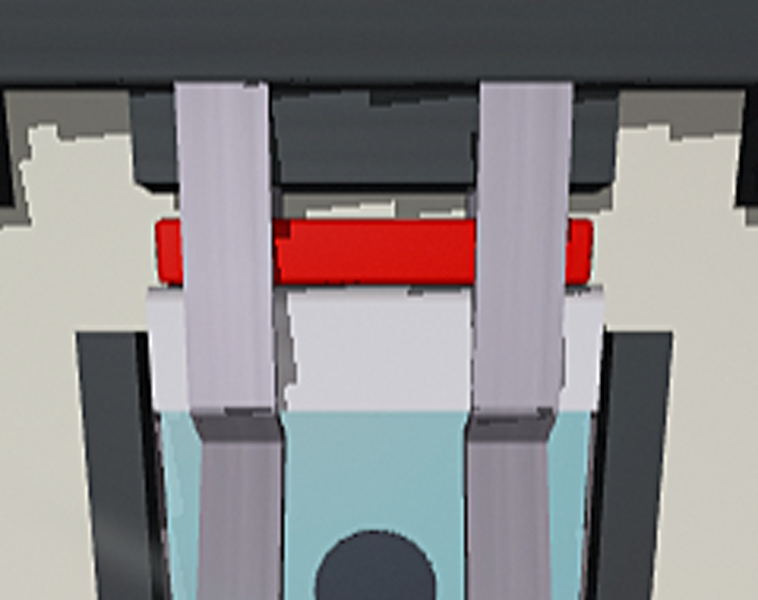

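```bash
python3 -m handwheel '[[0,0,0,0.5,-0.05,0,0],[0,0,0,0.4,-0.05,0,0],[0,0,0,0,0,0,0],[0,0,0,0,0,0,0],[0,0,0,0,0,0,0]]'; python3 - <<'E'
from h import *
st()
E
python3 -m handwheel '[[0,0,0,0.5,-0.05,0,0],[0,0,0,0.2,0,0,0],[0,0,0,0,0,0,0],[0,0,0,0,0,0,0],[0,0,0,0,0,0,0]]'; python3 - <<'E'
from h import *
st()
s=arm.observe();f=grab_frame("wrist"); save(f,"pics/j.png");np.savez("j.npz",T=tcp(s),**f)
cv2.imwrite("pics/j2.png",cv2.resize(cv2.imread("pics/j.png")[:190,160:400],(758,600),interpolation=cv2.INTER_CUBIC))
E
```

```text
clock: 15.67
tcp_pos: [612.3, -180.6, 61.8]
orientation: [-3.134, 0.191, 0.002]
force: [-2.5, 0.1, 2.6]
finger_gap: 0.249
t 15.67 origin_x 30.08 y -0.07 z 61.78 Fu -2.5 Fn -0.2 Fz 2.6 turn [-0.002 -0.001 -0.   ] lat [0.  0.1] tau [-0.03  0.61 -0.02]
clock: 16.08
tcp_pos: [612.3, -180.6, 61.8]
orientation: [-3.134, 0.191, 0.005]
force: [-4.0, 1.1, 4.3]
finger_gap: 0.248
t 16.08 origin_x 30.08 y -0.10 z 61.78 Fu -4.1 Fn 0.6 Fz 4.3 turn [-0.002 -0.003 -0.   ] lat [0.  0.1] tau [-0.07  0.67 -0.01]
```

View pics/j2.png

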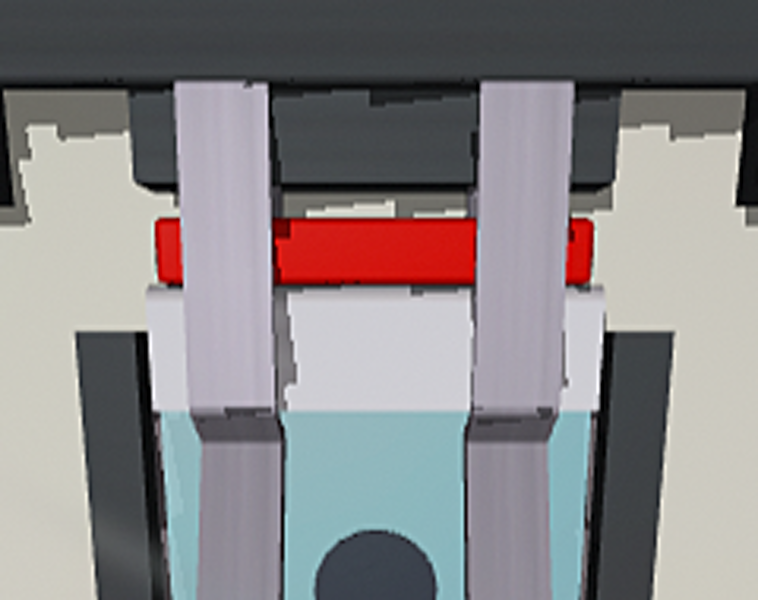

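```bash
python3 -m handwheel '[[0,-0.003,0,1,-0.1,0.1,0],[0,0,0,0.8,-0.1,0,0],[0,0,0,0.8,-0.1,0,0],[0,0,0,0.8,-0.1,0,0],[0,0,0,0.8,-0.1,0,0]]'; python3 - <<'E'
from h import *
st()
s=arm.observe();f=grab_frame("wrist"); save(f,"pics/k.png");np.savez("j.npz",T=tcp(s),**f)
cv2.imwrite("pics/k2.png",cv2.resize(cv2.imread("pics/k.png")[:190,160:400],(758,600),interpolation=cv2.INTER_CUBIC))
E
```

```text
clock: 16.55
tcp_pos: [612.3, -180.6, 61.8]
orientation: [-3.132, 0.19, 0.016]
force: [-8.9, 0.9, 5.5]
finger_gap: 0.247
t 16.55 origin_x 30.11 y -0.09 z 61.78 Fu -8.9 Fn -0.1 Fz 5.5 turn [-0.004 -0.01  -0.001] lat [0.  0.1] tau [-0.14  1.08 -0.11]
```

View pics/k2.png

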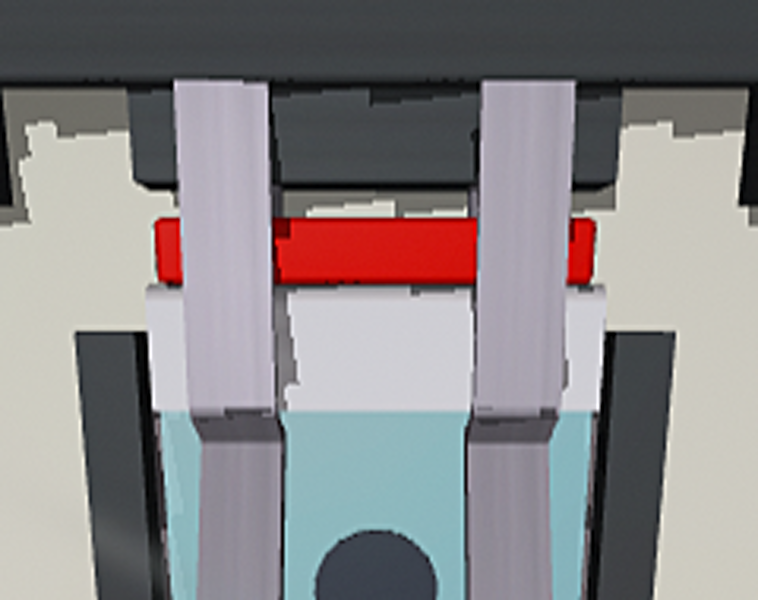

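```bash
python3 -m handwheel '[[0,-0.004,0,0,0,0,0],[0,-0.004,0,0,0,0,0],[0,0,0,0,0,0,0],[0,0,0,0,0,0,0],[0,0,0,0,0,0,0]]'; python3 -c "
from h import *
st()"; python3 -m handwheel '[[0,0,0,0,0,0,0.3],[0,0,0,0,0,0,0.4],[0,0,0,0,0,0,0.5],[0,0,0,0,0,0,0.5],[0,0,0,0,0,0,0.5]]'; python3 - <<'E'
from h import *
st()
s=arm.observe();f=grab_frame("wrist"); save(f,"pics/l.png")
cv2.imwrite("pics/l2.png",cv2.resize(cv2.imread("pics/l.png")[:290,100:460],(745,600),interpolation=cv2.INTER_CUBIC))
E
```

```text
clock: 17.02
tcp_pos: [612.3, -180.7, 61.8]
orientation: [-3.132, 0.19, 0.003]
force: [-4.6, 0.6, 2.3]
finger_gap: 0.242
t 17.02 origin_x 30.09 y -0.17 z 61.83 Fu -4.7 Fn 0.0 Fz 2.3 turn [-0.004 -0.002 -0.001] lat [0.  0.2] tau [-0.05  0.65 -0.03]
clock: 17.43
tcp_pos: [615.2, -181.1, 62.2]
orientation: [-3.133, 0.19, -0.007]
force: [-0.3, -0.0, -0.1]
finger_gap: 0.499
t 17.43 origin_x 33.01 y -0.15 z 62.16 Fu -0.3 Fn -0.0 Fz -0.1 turn [-0.003  0.005 -0.001] lat [0.  0.1] tau [0.   0.02 0.01]
```

View pics/l2.png

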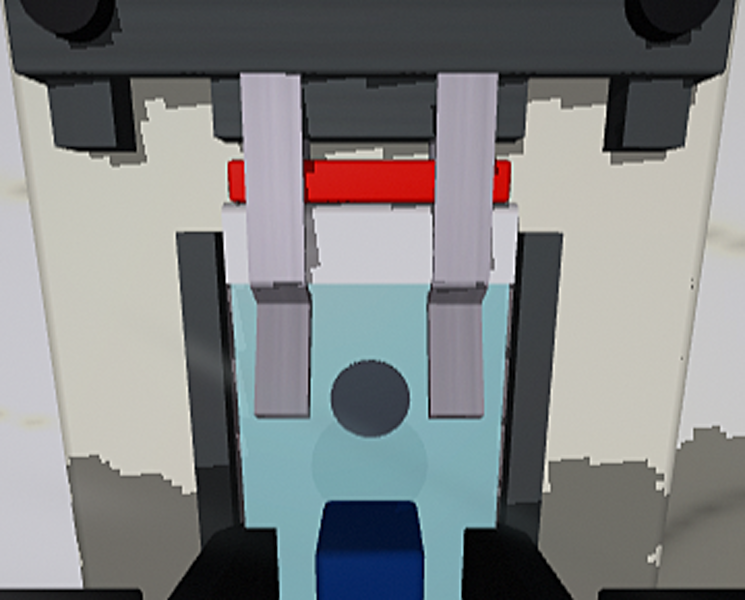

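```bash
python3 -m handwheel '[[0,0,0,-2,0,10,0.5],[0,0,0,-2,0,20,0.5],[0,0,0,-2,0,25,0.5],[0,0,0,-2,0,25,0.5],[0,0,0,0,0,15,0.5]]'; python3 -m handwheel '[[0,0,0,-5,0,10,0.5],[0,0,0,-5,0,10,0.5],[0,0,0,-5,0,5,0.5],[0,0,0,0,0,0,0.5],[0,0,0,0,0,0,0.5]]';python3 - <<'E'
from h import *
st()
s=arm.observe();f=grab_frame("wrist"); save(f,"pics/m.png");np.savez("m.npz",T=tcp(s),**f)
cv2.imwrite("pics/m2.png",cv2.resize(cv2.imread("pics/m.png")[:300,140:420],(560,600),interpolation=cv2.INTER_CUBIC))
E
```

```text
clock: 17.9
tcp_pos: [603.0, -179.2, 157.3]
orientation: [-3.129, 0.19, 0.007]
force: [0.5, -0.7, 0.4]
finger_gap: 0.497
clock: 18.32
tcp_pos: [589.2, -180.4, 192.0]
orientation: [-3.133, 0.19, -0.009]
force: [0.0, 1.0, -0.2]
finger_gap: 0.499
t 18.32 origin_x 7.09 y -2.64 z 192.03 Fu -0.1 Fn 1.0 Fz -0.2 turn [-0.002  0.006 -0.001] lat [0.3 2.6] tau [ 0.03  0.02 -0.  ]
```

View pics/m2.png

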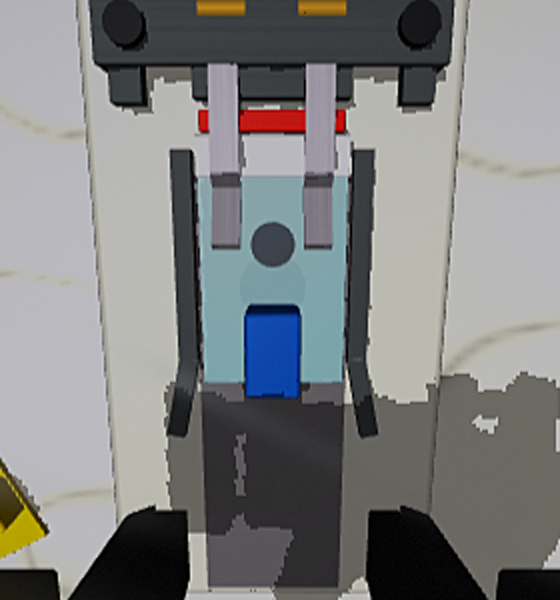

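```bash
python3 - <<'E'
import cv2
t=cv2.imread("pics/m.png"); cv2.imwrite("pics/m3.png",cv2.resize(t[40:135,225:325],(632,600),interpolation=cv2.INTER_CUBIC))
E
```

```text
(no output)
```

View pics/m3.png

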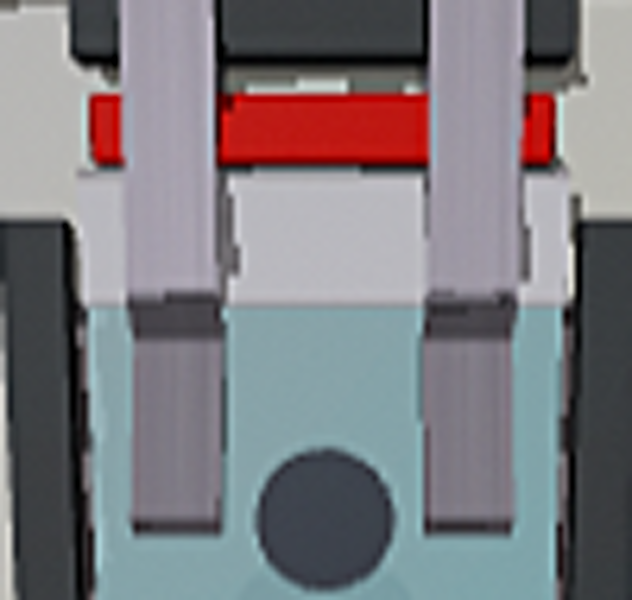

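```bash
python3 - <<'E'
from h import *
u=np.array([np.cos(-.122),np.sin(-.122)]);n=np.array([-u[1],u[0]])
def r(d,uv,z):
    w=back(d,uv,z,d["T"])[:2]-[615.2,-180.9];return round(float(u@w),2)
m=dict(np.load("m.npz")); j=dict(np.load("j.npz"))
qm=lambda a,b:(225+a/6.32-.4,40+b/6.316-.4); qj=lambda a,b:(160+a/3.158-.3,b/3.158-.3)
for nm,d,q,re,fr,st in [("m",m,qm,(325,304),(325,171),(325,165)),("k",j,qj,(376,411),(376,289),(376,284))]:
    print(nm,"rimrear",r(d,q(*re),55),"rimfront",r(d,q(*fr),55),"stop face",r(d,q(*st),56))
f=grab_frame("scene"); save(f,"pics/n.png"); cv2.imwrite("pics/n2.png",cv2.resize(cv2.imread("pics/n.png")[170:320,180:400],(792,540),interpolation=cv2.INTER_CUBIC))
E
```

```text
m rimrear 64.18 rimfront 79.33 stop face 79.9
k rimrear 64.06 rimfront 79.41 stop face 79.99
```

View pics/n2.png

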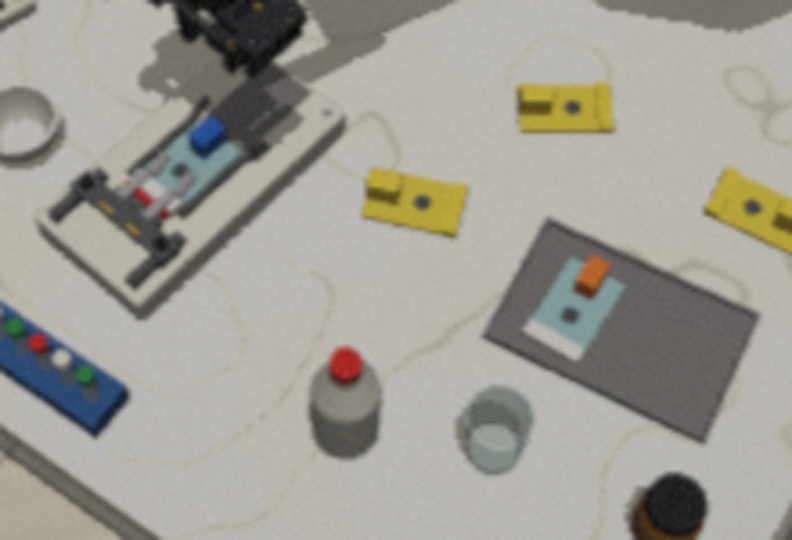

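```bash
python3 -m handwheel '[[0,0,0,0,0,0,0.5],[0,0,0,0,0,0,0.5],[0,0,0,0,0,0,0.5],[0,0,0,0,0,0,0.5],[0,0,0,0,0,0,0.5]]'; python3 -c "
from plant import arm
print(arm.job_done())"
```

```text
clock: 18.83
tcp_pos: [587.9, -179.4, 187.3]
orientation: [-3.13, 0.189, 0.002]
force: [0.6, -0.7, -0.9]
finger_gap: 0.5
the job is handed in; nothing more can be done
None
```

The blue-grip plate is loaded, released and handed in at 18.8 s. I took it from the tray, set it on the lane and slid it under both clips until it rested against the end stop. Then I opened the fingers and lifted the arm clear.

**End stop:** The plate stopped moving at stage x ≈ 30.1 mm, so the bridge is clamped near its far setting. The push there built to about 8.9 N without any further movement. After release the rim's front edge (rear edge at 64.2 mm plus 16 mm) measured 80.2 mm and the stop face 79.9 mm. The stop should therefore have been pushed in by well under 2 mm. A gap of about 0.6 mm still showed between the stop and the rim's top edge; I put that down to the rounded front.

**Clips:** The push force dropped to almost zero at x ≈ 27 mm as the clips came off the rim. Afterwards both bends lay about 4 mm behind the rim and, going by their width in the picture, about 5–6 mm below its top. That fits both having snapped down onto the glass. I could not read the clip joints directly; this comes from images and force only.

**Other things:** The orange plate, bottle, beaker and jar looked unmoved in the last scene picture. I did not check the tip box and timer again.

**Odd points:**
- After I opened the fingers, the gripper sprang about 3 mm forward over the grip block. The plate did not move with it.
- The arm drifted several mm during free moves, which I corrected from its measured pose.

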